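# Park the orange cell tray at the soldering rack

### The job

Push the foam tray of orange battery cells across the mat and in between the two arms of the soldering rack, so that it ends inside the yellow taped square there, straight with the square. Keep it flat on the mat all the way, let neither the tray nor the arm touch the rack (hot iron, solder spool), and leave the tray of blue cells where it is.

Things in the scene. Friction and masses are not known exactly. Their poses are not given: they have to be found in the camera images.
- orange_tray: Loose white foam tray, 100 x 100 mm, 30 mm high, holding four orange cylinder cells lying tightly side by side below its rim (0.2 to 0.45 kg; too wide to grip, no room for a finger inside). Origin: centre of its underside, on the mat. Cells lie along its x axis; z up. Its sides start within 0.2 rad of parallel to the rack's square; clear of the rack.
- blue_tray: The same tray with blue cells, also loose. Same size, origin and axes. The two trays start on the robot's side of the rack, 170 to 240 mm to either side of its entrance; which one is left and which right varies.
- rack: Fixed U-shaped steel soldering rack, open towards the robot, around a flat taped square (130 mm inside, 150 outside). Origin: square's centre, on the mat; x: into the U, away from the robot; y: left, along the square's sides. Arms: y 90 to 160 mm (red solder spool, 92 mm high) and -160 to -90 mm (iron in holder, 155 mm high), x -50 to 120 mm (iron to 150). Cross bar: x 95 to 120 mm, 12 mm high.
- entrance (a point): Point on the open mat in front of the 180 mm wide entrance between the rack's arms: 135 mm from the square's centre along the rack's -x, same axes as the rack. Both trays start within 10 mm of the line through it along y, so each can be slid straight along y to here, then along x into the square.
Things that resemble listed ones, but are neither listed nor needed, are in the scene too. What is shaped like the orange_tray but green or turquoise is not meant.

How it is judged:
By the outcome, as a careful person would: the job done as asked, in the order asked, and still so for the second after the job is handed in, with the robot touching nothing.
It also fails if it takes over 54 s, if anything falls off the work surface, if the arm or the gripper's body presses on something with over 40 N, if the wrist force passes 120 N, or if a joint passes its speed limit or range.

### The arm

A 7-joint arm with a two-finger parallel gripper is mounted at the origin on the work surface. World frame = base frame: x ahead of the robot, y to its left, z up, the work surface at z = 0. Lengths are in m, angles in rad, forces in N, time in s.
With the tool pointing down it reaches from about 0.4 to 0.85 m from the base axis. Payload 10.4 kg.
Tool frame: the origin (TCP) lies on the front face of the gripper's body, between the roots of the fingers; the fingertips stand 73 mm ahead of it and the grasp point (between the pads) lies 54 mm ahead of it; z points along the fingers, y is the line along which they close (so a half turn about z gives the same grasp; the last joint's range is limited). The gripper opens to 85 mm and grips with 20 to 120 N. Pads are 22 mm wide; open, the fingers measure 114 mm over their backs; the gripper's body (76 mm by 85 mm) begins 54 mm behind the grasp point. The pads swing forward as they close: fully open they stand 13 mm farther back than shut.
Start: joints at [-1.221, 0.332, -0.065, 1.46, 0.022, 1.35, -0.088], TCP at [0.228, 0.582, 0.304] pointing down, gripper open.
Joint ranges: [-2.6, 2.6], [-0.5, 2.12], [-1.47, 1.34], [0.16, 2.42], [-1.27, 4.41], [0.06, 2.06], [-2.6, 2.6]. Speed limits (rad/s): [2.22, 2.22, 2.79, 2.79, 3.14, 3.14, 3.14].

### API

Orientations are given as a unit quaternion [x, y, z, w].
In Python, from workcell import manip gives the robot as it stands.
- The arm moves only by the shell command python3 -m jog 'ROWS' [FORCE]. ROWS is JSON, a list of rows, each an object with "grip": the gripper command: -1 is fully open, 1 is shut, values between are in proportion; "slide": the shift along the tool's x, y, z in cm, a list of three; "yaw": the turn about the tool's z in rad. A call has 1 to 8 rows; each row shifts and turns the commanded pose from where the row before left it, along the tool's axes as they then stand; what a row does not reach is not made up. A row lasts 1/10 s, in which the tool goes at most 50 mm and 8.59 degrees, less where a joint would pass 70% of its speed; a pose out of reach is approached as far as the arm can. A call with a gripper value outside its range is refused whole. The fingers move at their own pace and stop on an object; FORCE is the grip in N (left out, the last holds). Time passes only in rows, so rows that do not move let the fingers close. It gives the time, the measured TCP pose, the force, the opening and the grip force at its end, in the units of the state.
- manip.get_obs(): the state, without advancing time (a new reading comes with each control period).
- manip.camera(name): name is "scene" or "top" or "wrist"; returns the picture (400x640x3 uint8, blue, green, red); there is no depth.
- manip.calibration(name): a dict with "vfov" (degrees; the focal length in pixels is half the picture's height over the tangent of half this angle, whatever the lens; pixels are square), "cx", "cy" (the principal point, pixels), "camera_from_world" (4x4, takes a point from world to camera coordinates). Camera axes: x right, y down, z forward; pixel columns grow to the right and rows downward; lengths in m; the calibration is good to about 2 mm. A picture is of the moment at which its call begins: read the wrist's pose just before it. calibration takes no time and is no camera call; for the wrist camera it gives the pose at the moment of the call.
- manip.hand_in(): hands the job in; it is judged then, once.
Trained networks look in the newest picture that a camera, given by its name, has taken for a name from the list of things; names that differ only in an ending like _2 or _b are one class to them, and where a whole thing is asked for, a point or a joint stands for the part that bears it (a point fixed in the world has none). Each returns a list of dicts, best first, with "conf" (0 to 1); they miss things now and then, are a little off and sometimes report something else, mostly with a low value. They report only what shows in the picture. A call takes as long as a camera call. They do not tell look-alikes from the thing itself.
- manip.masks_of(thing, camera): "region" (400x640 bool, what is visible of it) and "centre" ([column, row] in pixels, amid what is visible of it).
The state is a dict: "clock": time; "joint_pos": joint angles; "joint_velocities": joint speeds; "tau": joint torques, N m; "position": TCP position; "ee_rot": TCP orientation; "ft_force": force on the tool from outside, world axes, zero at the start; "torque": the same for the moment, N m; "grip_width": opening from 0.0 (shut) to 1.0 (fully open); "grasp_force": force on a finger pad.
Only numpy, scipy, OpenCV 4.12 (cv2) and the standard library are available. Lean on these libraries where they do the work, as an engineer would, in place of code of your own. Each camera call takes 0.05 s, during which the arm holds its last target. There are 200 camera calls.

## Working session

There is one attempt and no reset: what is moved stays moved. The work goes in short steps, Python scripts to look and compute and a shell command to move; the robot and the scene stay as the last step left them, time stands still between calls to the robot, and variables do not carry over. Pictures are saved under pics/ and viewed, at most 10 in all, crops included, and the job is handed in when it is done.

```bash
mkdir -p pics; ls
python3 - <<'E'
from workcell import manip
import cv2,numpy as np
o=manip.get_obs();print(o['clock'],o['position'],o['ee_rot'],o['grip_width'])
for c in("top","scene"):
    im=manip.camera(c);cv2.imwrite(f'pics/{c}0.png',im)
    k=manip.calibration(c);print(c,k)
    for t in("orange_tray","blue_tray","rack"):
        for m in manip.masks_of(t,c):print(c,t,round(m['conf'],2),m['centre'],m['region'].sum())
E
```

```text
pics
0.0 [0.22752388 0.58180214 0.30311111] [ 1.85281889e-01  9.82685141e-01 -7.23605283e-04 -1.03879275e-04] 0.995554476578947
top {'vfov': 57.656902263894814, 'cx': 316.683450806507, 'cy': 201.51454708820788, 'camera_from_world': array([[-0.02627727, -0.99939664, -0.02271276,  0.07865973],
       [-0.99795418,  0.02755049, -0.05769256,  0.6316809 ],
       [ 0.0582835 ,  0.02115029, -0.998076  ,  0.77188138],
       [ 0.        ,  0.        ,  0.        ,  1.        ]])}
top orange_tray 0.91 [234.0, 141.2] 2269
top orange_tray 0.65 [266.2, 222.4] 2260
top orange_tray 0.57 [184.9, 277.1] 2432
top blue_tray 0.6 [463.2, 237.6] 2417
top rack 0.76 [381.0, 142.8] 7031
scene {'vfov': 50.82554702637027, 'cx': 318.0712462913375, 'cy': 205.8997682238214, 'camera_from_world': array([[-0.80779629,  0.5894443 , -0.0045361 ,  0.48790259],
       [ 0.35004778,  0.47349851, -0.80824855, -0.21538859],
       [-0.47426966, -0.65448803, -0.588824  ,  1.30535859],
       [ 0.        ,  0.        ,  0.        ,  1.        ]])}
scene orange_tray 0.88 [319.2, 294.0] 2916
scene orange_tray 0.85 [475.1, 265.1] 2595
scene orange_tray 0.65 [369.6, 234.5] 2024
scene blue_tray 0.89 [284.3, 151.8] 1001
scene rack 0.74 [262.2, 216.1] 6016
scene rack 0.66 [370.9, 232.4] 2029
```

View pics/top0.png

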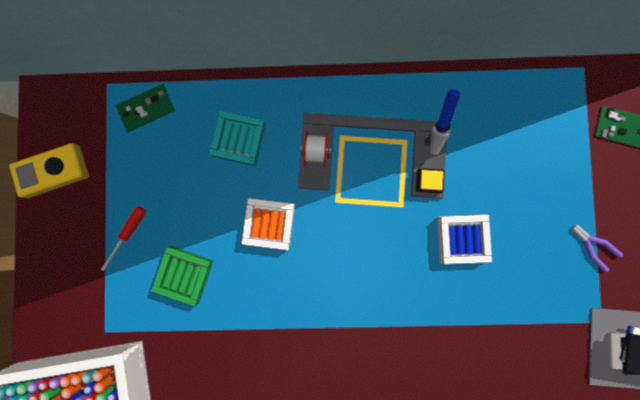

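View pics/scene0.png

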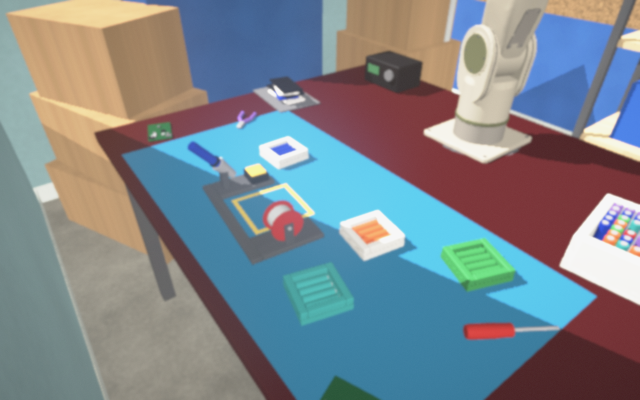

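The top view holds four tray-shaped things:
- Orange cells in a white tray at (268,225). This is the one I want.
- Turquoise tray at (237,138).
- Green tray at (182,277).
- Blue cells in a white tray at (465,240), which stays put.

The rack's yellow square is at about (371,172), with the spool on its left arm and the iron on its right. Next I measure the poses.

```bash
cat > h.py <<'E'
import cv2,numpy as np
from workcell import manip
def ray(c,uv,z,k=None):
    k=k or manip.calibration(c);f=200/np.tan(np.radians(k['vfov']/2));T=k['camera_from_world']
    uv=np.atleast_2d(uv).astype(float)
    d=np.c_[(uv[:,0]-k['cx'])/f,(uv[:,1]-k['cy'])/f,np.ones(len(uv))]@T[:3,:3]
    o=-T[:3,:3].T@T[:3,3]
    return o+d*((z-o[2])/d[:,2])[:,None]
def rect_world(c,mask,z):
    n,l,s,_=cv2.connectedComponentsWithStats(mask.astype(np.uint8));i=1+np.argmax(s[1:,4])
    p=max(cv2.findContours((l==i).astype(np.uint8),0,1)[0],key=len)[:,0]
    w=ray(c,p,z)[:,:2]
    (cx,cy),(a,b),ang=cv2.minAreaRect((w*1000).astype(np.float32))
    ang=(ang+45)%90-45
    return [round(float(v),1) for v in (cx,cy,a,b,ang)]
def box(m,u0,u1,v0,v1):
    r=np.zeros_like(m);r[v0:v1,u0:u1]=m[v0:v1,u0:u1];return r
def masks(im):
    h=cv2.cvtColor(im,cv2.COLOR_BGR2HSV);H,S,V=cv2.split(h)
    return dict(yellow=(H>18)&(H<35)&(S>90)&(V>90), nonblue=~((H>90)&(H<115)&(S>110)), orange=(H<15)&(S>150)&(V>120))
E
python3 - <<'E'
from h import *
im=cv2.imread('pics/top0.png');m=masks(im)
print('square(150)',rect_world('top',box(m['yellow'],325,410,130,212),0))
for z in(0,.03):
  print('orange',z,rect_world('top',box(m['nonblue'],236,299,192,255),z))
  print('blue',z,rect_world('top',box(m['nonblue'],430,497,208,270),z))
# cell centres triangulated from both views
s=cv2.imread('pics/scene0.png');q=masks(s)['orange'];q=box(q,335,410,205,260);t=box(m['orange'],236,299,192,255)
ct=[np.mean(np.nonzero(a)[::-1],axis=1) for a in(t,q)]
for z in(0,.015,.025,.03): print(z,ray('top',ct[0],z)[0],ray('scene',ct[1],z)[0])
cv2.imwrite('pics/crop0.png',cv2.resize(im[110:270,220:500],None,fx=2.8,fy=2.8))
E
```

```text
square(150) [700.1, -61.2, 150.4, 149.9, -5.7]
orange 0 [588.4, 172.4, 109.0, 106.6, -8.5]
blue 0 [543.4, -259.6, 106.7, 113.9, 0.8]
orange 0.03 [588.4, 167.7, 105.0, 102.6, -8.5]
blue 0.03 [545.0, -248.3, 102.8, 109.6, 0.8]
0 [0.58752535 0.17235884 0.        ] [0.58043761 0.16749792 0.        ]
0.015 [0.58752428 0.16999418 0.015     ] [0.59321116 0.18009708 0.015     ]
0.025 [0.58752357 0.16841774 0.025     ] [0.60172687 0.18849652 0.025     ]
0.03 [0.58752321 0.16762952 0.03      ] [0.60598472 0.19269624 0.03      ]
```

View pics/crop0.png

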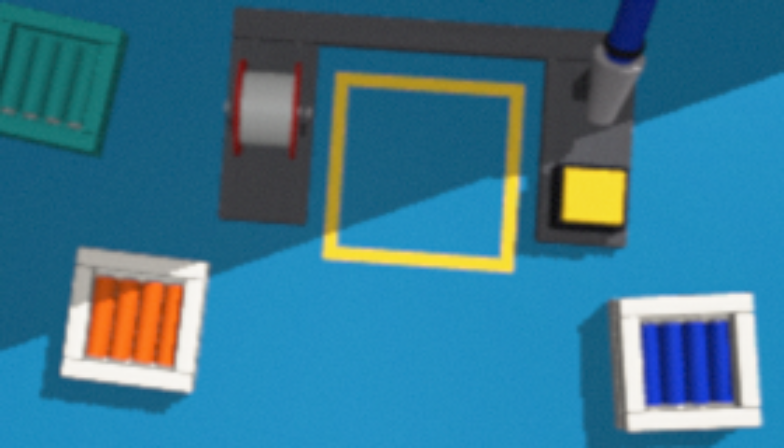

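The orange tray's cells sit below a white rim, and it lies left of the rack at about (135,320) in the crop. The blue tray is at right, (690,365), and the yellow square is clear. Rack yaw is -5.7° and the entrance is at about (566,-48) mm. I'll go above the tray's left side at (596,253) and turn.

```bash
python3 -m jog '[{"grip":-0.3,"slide":[-3.85,-1.43,0],"yaw":0},{"grip":-0.3,"slide":[-3.85,-1.43,0],"yaw":0},{"grip":-0.3,"slide":[-3.85,-1.43,0],"yaw":0},{"grip":-0.3,"slide":[-3.85,-1.43,0],"yaw":0},{"grip":-0.3,"slide":[-3.85,-1.43,0],"yaw":0},{"grip":-0.3,"slide":[-3.85,-1.43,0],"yaw":0}]'
python3 -m jog '[{"grip":-0.3,"slide":[-3.85,-1.43,0],"yaw":0},{"grip":-0.3,"slide":[-3.85,-1.43,0],"yaw":0},{"grip":-0.3,"slide":[-3.85,-1.43,0],"yaw":0},{"grip":-0.3,"slide":[-3.85,-1.43,0],"yaw":0},{"grip":-0.3,"slide":[-3.85,-1.43,0],"yaw":0},{"grip":-0.3,"slide":[-3.85,-1.43,0],"yaw":0}]'
python3 -m jog '[{"grip":-0.3,"slide":[0,0,0],"yaw":0.13},{"grip":-0.3,"slide":[0,0,0],"yaw":0.13},{"grip":-0.3,"slide":[0,0,0],"yaw":0.13},{"grip":-0.3,"slide":[0,0,0],"yaw":0.13},{"grip":-0.3,"slide":[0,0,0],"yaw":0.13}]'
python3 -m jog '[{"grip":-0.3,"slide":[0,0,0],"yaw":0.13},{"grip":-0.3,"slide":[0,0,0],"yaw":0.13},{"grip":-0.3,"slide":[0,0,0],"yaw":0.13},{"grip":-0.3,"slide":[0,0,0],"yaw":0.13},{"grip":-0.3,"slide":[0,0,0],"yaw":0.13},{"grip":-0.3,"slide":[0,0,0],"yaw":0}]'
cat >> h.py <<'E'
R0=np.array([700.1,-61.2]);A=np.radians(-5.7);RX=np.array([np.cos(A),np.sin(A)]);RY=np.array([-RX[1],RX[0]])
def rk(p): d=np.array(p[:2])-R0; return np.round([d@RX,d@RY],1)
def st():
    from scipy.spatial.transform import Rotation as Q
    o=manip.get_obs();M=Q.from_quat(o['ee_rot']).as_matrix();p=o['position']*1000
    yx=np.degrees(np.arctan2(M[1,0],M[0,0]))
    print('t',round(o['clock'],2),'p',p.round(1),'rack',rk(p),'toolx in rack deg',round(yx+5.7,2),'tool z',M[:,2].round(3),'F',o['ft_force'].round(1),'w',round(o['grip_width'],2),'j',o['joint_pos'].round(2))
    return M,p
def to(x,y,z): # tool-axis cm shift to rack point (mm)
    M,p=st();w=np.r_[R0+x*RX+y*RY,z];print('slide cm',(M.T@(w-p)/10).round(2))
E
python3 -c "
from h import *
to(-135,302,81)"
```

```text
clock: 1.0
position: [0.4126, 0.4168, 0.3041]
ee_rot: [0.185, 0.983, 0.0, 0.0]
ft_force: [0.0, 0.5, -0.9]
grip_width: 0.648
grasp_force: 0.0
clock: 1.6
position: [0.5964, 0.2528, 0.304]
ee_rot: [0.185, 0.983, 0.0, 0.0]
ft_force: [0.3, -0.1, -0.1]
grip_width: 0.649
grasp_force: 0.0
clock: 2.1
position: [0.5954, 0.254, 0.3038]
ee_rot: [0.492, 0.871, 0.0, -0.0]
ft_force: [0.7, -0.3, 0.6]
grip_width: 0.652
grasp_force: 0.0
clock: 2.7
position: [0.5953, 0.2541, 0.3039]
ee_rot: [0.743, 0.669, -0.0, 0.0]
ft_force: [-0.6, 0.4, 0.1]
grip_width: 0.647
grasp_force: 0.0
t 2.7 p [595.3 254.1 303.9] rack [-135.6  303.4] toolx in rack deg 89.75 tool z [-0. -0. -1.] F [-0.6  0.4  0.1] w 0.65 j [-0.78  0.39  0.41  1.42 -0.16  1.36 -0.47]
slide cm [-0.13  0.06 22.29]
```

```bash
python3 -m jog '[{"grip":-0.3,"slide":[0,0,3.5],"yaw":0},{"grip":-0.3,"slide":[0,0,3.5],"yaw":0},{"grip":-0.3,"slide":[0,0,3.5],"yaw":0},{"grip":-0.3,"slide":[0,0,3.5],"yaw":0}]'
python3 - <<'E'
from h import *
cv2.imwrite('pics/w1.png',manip.camera('wrist'));cv2.imwrite('pics/t1.png',manip.camera('top'))
to(-135,302,81)
E
```

```text
clock: 3.1
position: [0.5953, 0.2541, 0.1627]
ee_rot: [0.741, 0.672, 0.0, -0.0]
ft_force: [0.4, -0.1, 0.3]
grip_width: 0.649
grasp_force: 0.0
t 3.2 p [592.9 253.2 159.1] rack [-137.9  302.2] toolx in rack deg 90.08 tool z [-0.007 -0.004 -1.   ] F [-0.5  0.6  0.1] w 0.65 j [-0.76  0.51  0.37  1.58 -0.2   1.1  -0.43]
slide cm [0.01 0.34 7.8 ]
```

View pics/w1.png

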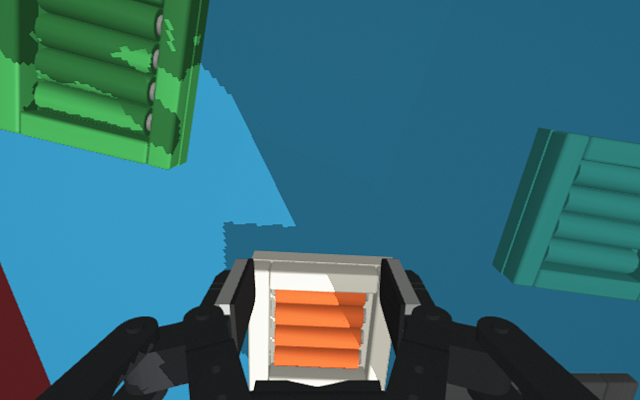

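The wrist view shows the orange tray below between the fingers, with its outer edge at about row 255, green at top left and turquoise at right. Before lowering I compute where that edge lies.

Run:
```python
from h import *
manip.camera('wrist')
for z in (.03,):
  for p in ([254,251],[392,257],[320,254]): print(p,rk(ray('wrist',p,z)[0]*1000))
t=masks(cv2.imread('pics/t1.png'));print(rect_world('top',box(t['nonblue'],236,299,192,255),.03))
```

```text
[254, 251] [-177.5  284.5]
[392, 257] [-89.6 280.4]
[320, 254] [-135.5  282.4]
[588.4, 167.7, 105.0, 102.6, -8.5]
```

```bash
python3 -m jog '[{"grip":-0.3,"slide":[1,0.2,0],"yaw":0},{"grip":-0.3,"slide":[0,0,2],"yaw":0},{"grip":-0.3,"slide":[0,0,2],"yaw":0},{"grip":-0.3,"slide":[0,0,2],"yaw":0},{"grip":-0.3,"slide":[0,0,1.4],"yaw":0},{"grip":-0.3,"slide":[0,0,0],"yaw":0},{"grip":-0.3,"slide":[0,0,0],"yaw":0}]'
python3 - <<'E'
from h import *
im=manip.camera('top');cv2.imwrite('pics/t2.png',cv2.resize(im[110:310,150:430],None,fx=2.8,fy=2.8))
to(-135,302,81)
E
```

```text
clock: 3.95
position: [0.5992, 0.2643, 0.0913]
ee_rot: [0.742, 0.67, 0.001, 0.0]
ft_force: [-0.7, -0.9, 0.4]
grip_width: 0.649
grasp_force: 0.0
t 4.0 p [599.3 264.3  91.6] rack [-132.6  313.9] toolx in rack deg 89.88 tool z [ 0.002  0.001 -1.   ] F [-0.2 -0.3  0.4] w 0.65 j [-0.74  0.6   0.35  1.6  -0.23  0.98 -0.42]
slide cm [-1.19 -0.24  1.05]
```

View pics/t2.png

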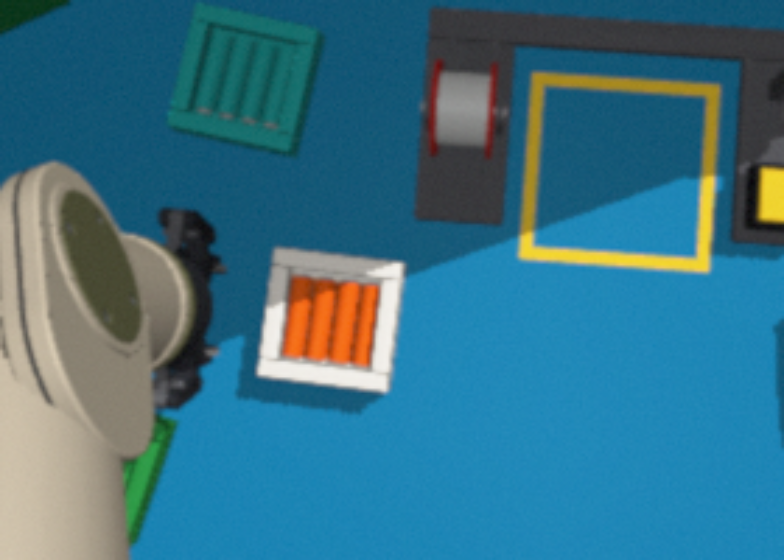

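The gripper stands clear to the left of the tray, roughly in line with its centre. I lower it to pushing height and push along the rack's -y.

```bash
python3 -m jog '[{"grip":-0.3,"slide":[0,-0.1,1],"yaw":0},{"grip":-0.3,"slide":[-1,0,0],"yaw":0},{"grip":-0.3,"slide":[-1,0,0],"yaw":0},{"grip":-0.3,"slide":[-0.6,0,0],"yaw":0},{"grip":-0.3,"slide":[-0.6,0,0],"yaw":0},{"grip":-0.3,"slide":[-0.6,0,0],"yaw":0},{"grip":-0.3,"slide":[-0.6,0,0],"yaw":0},{"grip":-0.3,"slide":[-0.6,0,0],"yaw":0}]'
python3 -m jog '[{"grip":-0.3,"slide":[-0.6,0,0],"yaw":0},{"grip":-0.3,"slide":[-0.6,0,0],"yaw":0},{"grip":-0.3,"slide":[-0.6,0,0],"yaw":0},{"grip":-0.3,"slide":[-0.6,0,0],"yaw":0},{"grip":-0.3,"slide":[-0.6,0,0],"yaw":0},{"grip":-0.3,"slide":[-0.6,0,0],"yaw":0},{"grip":-0.3,"slide":[-0.6,0,0],"yaw":0},{"grip":-0.3,"slide":[-0.6,0,0],"yaw":0}]'
python3 - <<'E'
from h import *
im=manip.camera('top');cv2.imwrite('pics/t3.png',cv2.resize(im[110:310,200:480],None,fx=2.8,fy=2.8))
to(-135,61,81)
E
```

```text
clock: 4.8
position: [0.5924, 0.2141, 0.0802]
ee_rot: [0.742, 0.67, 0.0, -0.0]
ft_force: [-0.2, 1.0, 1.2]
grip_width: 0.651
grasp_force: 1.1
clock: 5.6
position: [0.5874, 0.1659, 0.0799]
ee_rot: [0.742, 0.67, 0.0, -0.0]
ft_force: [0.2, 2.6, 2.2]
grip_width: 0.652
grasp_force: 1.2
t 5.65 p [587.4 164.5  79.9] rack [-134.6  213.4] toolx in rack deg 89.79 tool z [-0.    -0.001 -1.   ] F [0.3 1.  1.3] w 0.65 j [-0.64  0.54  0.37  1.73 -0.23  0.92 -0.28]
slide cm [-1.524e+01  1.000e-02 -1.000e-01]
```

View pics/t3.png

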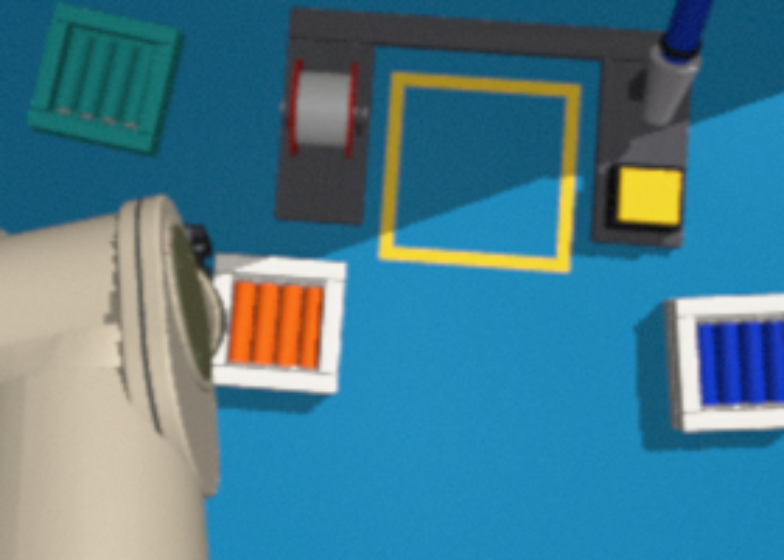

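The tray slides straight and squarely, now about at (285,322) in the crop and well clear of the rack. I continue.

```bash
python3 -m jog '[{"grip":-0.3,"slide":[-0.6,0,0],"yaw":0},{"grip":-0.3,"slide":[-0.6,0,0],"yaw":0},{"grip":-0.3,"slide":[-0.6,0,0],"yaw":0},{"grip":-0.3,"slide":[-0.6,0,0],"yaw":0},{"grip":-0.3,"slide":[-0.6,0,0],"yaw":0},{"grip":-0.3,"slide":[-0.6,0,0],"yaw":0},{"grip":-0.3,"slide":[-0.6,0,0],"yaw":0},{"grip":-0.3,"slide":[-0.6,0,0],"yaw":0}]'
python3 -m jog '[{"grip":-0.3,"slide":[-0.6,0,0],"yaw":0},{"grip":-0.3,"slide":[-0.6,0,0],"yaw":0},{"grip":-0.3,"slide":[-0.6,0,0],"yaw":0},{"grip":-0.3,"slide":[-0.6,0,0],"yaw":0},{"grip":-0.3,"slide":[-0.6,0,0],"yaw":0},{"grip":-0.3,"slide":[-0.6,0,0],"yaw":0},{"grip":-0.3,"slide":[-0.6,0,0],"yaw":0},{"grip":-0.3,"slide":[-0.6,0,0],"yaw":0}]'
python3 -m jog '[{"grip":-0.3,"slide":[-0.6,0,0],"yaw":0},{"grip":-0.3,"slide":[-0.6,0,0],"yaw":0},{"grip":-0.3,"slide":[-0.6,0,0],"yaw":0},{"grip":-0.3,"slide":[-0.6,0,0],"yaw":0},{"grip":-0.3,"slide":[-0.5,0,0],"yaw":0},{"grip":-0.3,"slide":[-0.3,0,0],"yaw":0},{"grip":-0.3,"slide":[0,0,0],"yaw":0}]'
python3 - <<'E'
from h import *
im=manip.camera('top');cv2.imwrite('pics/t4.png',cv2.resize(im[110:310,220:500],None,fx=2.8,fy=2.8))
to(-135,61,81)
h=cv2.cvtColor(im,cv2.COLOR_BGR2HSV);w=(h[:,:,1]<60)&(h[:,:,2]>140);w=box(w,330,420,180,270)
v,u=np.nonzero(w);print(u.min(),u.max(),v.min(),v.max())
for r in range(212,245,6):
    us=np.nonzero(w[r])[0]
    if len(us):print(r,us.max(),rk(ray('top',[us.max()+.5,r],.03)[0]*1000))
E
```

```text
clock: 6.45
position: [0.5825, 0.1181, 0.0799]
ee_rot: [0.742, 0.67, -0.0, -0.0]
ft_force: [0.2, 1.4, -0.1]
grip_width: 0.651
grasp_force: 0.8
clock: 7.25
position: [0.5775, 0.0703, 0.0798]
ee_rot: [0.742, 0.67, -0.0, -0.0]
ft_force: [-0.3, 1.9, -0.5]
grip_width: 0.652
grasp_force: 0.6
clock: 7.95
position: [0.5744, 0.0384, 0.0799]
ee_rot: [0.742, 0.67, -0.0, 0.0]
ft_force: [0.9, -0.2, -0.3]
grip_width: 0.654
grasp_force: 0.0
t 8.0 p [574.4  38.8  80. ] rack [-135.   87.] toolx in rack deg 89.84 tool z [ 0. -0. -1.] F [-0.1 -0.5  0.7] w 0.65 j [-0.47  0.48  0.4   1.83 -0.23  0.88 -0.07]
slide cm [-2.6  0.  -0.1]
330 404 183 269
212 382 [-91.3 -26.5]
218 382 [-104.   -27.3]
224 382 [-116.8  -28.1]
230 381 [-129.7  -26.8]
236 381 [-142.4  -27.6]
242 380 [-155.2  -26.3]
```

View pics/t4.png

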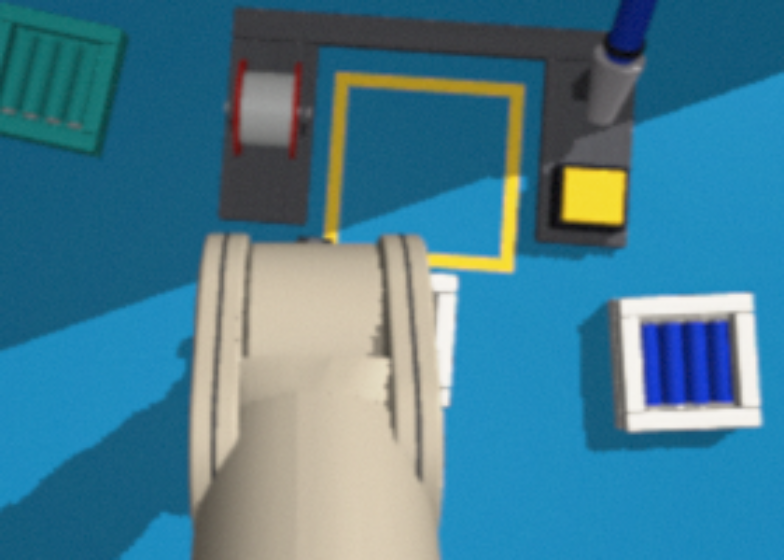

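The tray's right edge is straight, at rack y≈-27, and needs to reach -50. I push 2.3 cm more, then back off and rise.

```bash
python3 -m jog '[{"grip":-0.3,"slide":[-0.5,0,0],"yaw":0},{"grip":-0.3,"slide":[-0.5,0,0],"yaw":0},{"grip":-0.3,"slide":[-0.5,0,0],"yaw":0},{"grip":-0.3,"slide":[-0.4,0,0],"yaw":0},{"grip":-0.3,"slide":[-0.3,0,0],"yaw":0},{"grip":-0.3,"slide":[-0.1,0,0],"yaw":0},{"grip":-0.3,"slide":[0,0,0],"yaw":0}]'
python3 -m jog '[{"grip":-0.3,"slide":[0.5,0,0],"yaw":0},{"grip":-0.3,"slide":[1.5,0,0],"yaw":0},{"grip":-0.3,"slide":[0,0,-3],"yaw":0},{"grip":-0.3,"slide":[0,0,-4],"yaw":0},{"grip":-0.3,"slide":[0,0,-4],"yaw":0},{"grip":-0.3,"slide":[0,0,-4],"yaw":0},{"grip":-0.3,"slide":[0,0,-4],"yaw":0},{"grip":-0.3,"slide":[0,0,0],"yaw":0}]'
python3 -c "
from h import *
to(-240,0,270)"
```

```text
clock: 8.7
position: [0.572, 0.0158, 0.0799]
ee_rot: [0.742, 0.67, -0.0, 0.0]
ft_force: [-0.2, -0.3, 0.4]
grip_width: 0.652
grasp_force: 0.0
clock: 9.5
position: [0.5763, 0.0375, 0.2758]
ee_rot: [0.742, 0.671, 0.004, 0.002]
ft_force: [1.1, 0.7, -0.3]
grip_width: 0.65
grasp_force: 0.0
t 9.5 p [576.3  37.5 275.8] rack [-133.    85.9] toolx in rack deg 89.91 tool z [ 0.009  0.002 -1.   ] F [ 1.1  0.7 -0.3] w 0.65 j [-0.53  0.25  0.46  1.66 -0.12  1.25 -0.15]
slide cm [ -8.61 -10.69   0.46]
```

```bash
python3 -m jog '[{"grip":-0.3,"slide":[-2.15,-2.25,0],"yaw":0},{"grip":-0.3,"slide":[-2.15,-2.25,0],"yaw":0},{"grip":-0.3,"slide":[-2.15,-2.25,0],"yaw":0},{"grip":-0.3,"slide":[-2.15,-2.25,0],"yaw":0},{"grip":-0.3,"slide":[0,0,0],"yaw":-0.131},{"grip":-0.3,"slide":[0,0,0],"yaw":-0.131},{"grip":-0.3,"slide":[0,0,0],"yaw":-0.131},{"grip":-0.3,"slide":[0,0,0],"yaw":-0.131}]'
python3 -m jog '[{"grip":-0.3,"slide":[0,0,0],"yaw":-0.131},{"grip":-0.3,"slide":[0,0,0],"yaw":-0.131},{"grip":-0.3,"slide":[0,0,0],"yaw":-0.131},{"grip":-0.3,"slide":[0,0,0],"yaw":-0.131},{"grip":-0.3,"slide":[0,0,0],"yaw":-0.131},{"grip":-0.3,"slide":[0,0,0],"yaw":-0.131},{"grip":-0.3,"slide":[0,0,0],"yaw":-0.131},{"grip":-0.3,"slide":[0,0,0],"yaw":-0.131}]'
python3 - <<'E'
from h import *
im=manip.camera('top');cv2.imwrite('pics/t5.png',cv2.resize(im[110:310,220:500],None,fx=2.8,fy=2.8))
to(-222,0,81)
h=cv2.cvtColor(im,cv2.COLOR_BGR2HSV);w=(h[:,:,1]<60)&(h[:,:,2]>140);w=box(w,320,425,180,270)
r=rect_world('top',w,.03);print(r,rk(r),r[4]+5.7)
E
```

```text
clock: 10.3
position: [0.4759, -0.0392, 0.2697]
ee_rot: [0.541, 0.841, 0.0, -0.0]
ft_force: [-0.1, 0.0, 0.4]
grip_width: 0.651
grasp_force: 0.0
clock: 11.1
position: [0.476, -0.0392, 0.2697]
ee_rot: [0.047, 0.999, 0.0, -0.0]
ft_force: [-0.3, -0.9, -0.5]
grip_width: 0.65
grasp_force: 0.0
t 11.15 p [475.9 -39.2 269.7] rack [-225.2   -0.4] toolx in rack deg 180.76 tool z [-0.  0. -1.] F [ 0.4 -0.6  0.6] w 0.65 j [-0.49  0.01  0.49  1.91 -0.01  1.22  1.48]
slide cm [-0.33  0.03 18.87]
[567.9, -46.9, 101.6, 101.0, -5.8] [-133.     1.1] -0.09999999999999964
```

View pics/t5.png

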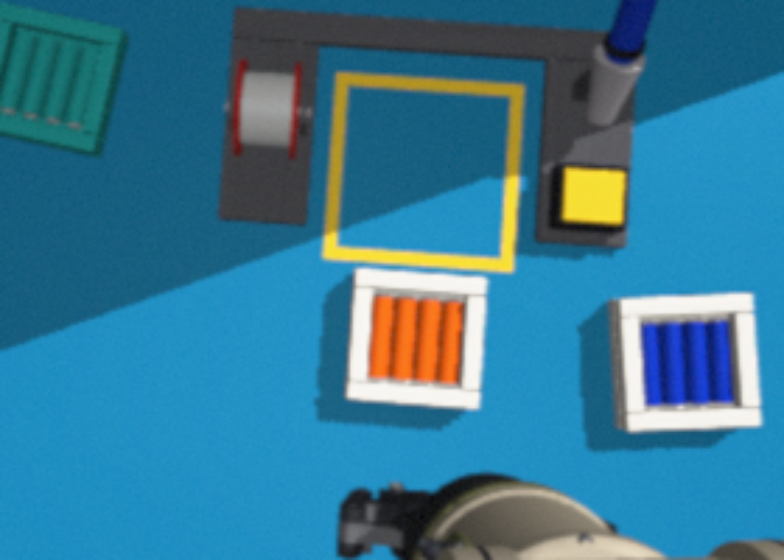

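The tray sits at the entrance at rack (-133, 1) mm, straight within 0.1°, and the blue tray is untouched. I lower the gripper behind it and push along the rack's +x.

```bash
python3 -m jog '[{"grip":-0.3,"slide":[0,0.1,4],"yaw":0.013},{"grip":-0.3,"slide":[0,0,4],"yaw":0},{"grip":-0.3,"slide":[0,0,4],"yaw":0},{"grip":-0.3,"slide":[0,0,3],"yaw":0},{"grip":-0.3,"slide":[0,0,2],"yaw":0},{"grip":-0.3,"slide":[0,0,1.9],"yaw":0},{"grip":-0.3,"slide":[0,0,0],"yaw":0},{"grip":-0.3,"slide":[0,0,0],"yaw":0}]'
python3 -c "
from h import *
to(-222,1,81)"
```

```text
clock: 11.95
position: [0.476, -0.0389, 0.0811]
ee_rot: [0.057, 0.998, -0.0, -0.0]
ft_force: [-0.4, 0.5, 0.9]
grip_width: 0.65
grasp_force: 0.0
t 11.95 p [476.  -38.9  81.1] rack [-2.252e+02 -1.000e-01] toolx in rack deg 179.13 tool z [-0. -0. -1.] F [-0.4  0.5  0.9] w 0.65 j [-0.44  0.29  0.47  2.08 -0.18  0.81  1.6 ]
slide cm [-0.32  0.11  0.01]
```

```bash
python3 -m jog '[{"grip":-0.3,"slide":[0,0.1,0],"yaw":-0.015},{"grip":-0.3,"slide":[-1,0,0],"yaw":0},{"grip":-0.3,"slide":[-1,0,0],"yaw":0},{"grip":-0.3,"slide":[-0.6,0,0],"yaw":0},{"grip":-0.3,"slide":[-0.6,0,0],"yaw":0},{"grip":-0.3,"slide":[-0.6,0,0],"yaw":0},{"grip":-0.3,"slide":[-0.6,0,0],"yaw":0},{"grip":-0.3,"slide":[-0.6,0,0],"yaw":0}]'
python3 -m jog '[{"grip":-0.3,"slide":[-0.6,0,0],"yaw":0},{"grip":-0.3,"slide":[-0.6,0,0],"yaw":0},{"grip":-0.3,"slide":[-0.6,0,0],"yaw":0},{"grip":-0.3,"slide":[-0.6,0,0],"yaw":0},{"grip":-0.3,"slide":[-0.6,0,0],"yaw":0},{"grip":-0.3,"slide":[-0.6,0,0],"yaw":0},{"grip":-0.3,"slide":[-0.4,0,0],"yaw":0},{"grip":-0.3,"slide":[0,0,0],"yaw":0}]'
python3 - <<'E'
from h import *
im=manip.camera('top');cv2.imwrite('pics/t6.png',cv2.resize(im[110:310,220:500],None,fx=2.8,fy=2.8))
to(-62.7,1,81)
h=cv2.cvtColor(im,cv2.COLOR_BGR2HSV);w=(h[:,:,1]<60)&(h[:,:,2]>100);w=box(w,320,425,140,270)
r=rect_world('top',w,.03);print(r,rk(r),r[4]+5.7)
E
```

```text
clock: 12.75
position: [0.526, -0.0434, 0.0807]
ee_rot: [0.049, 0.999, 0.0, -0.0]
ft_force: [-1.2, 0.5, -0.7]
grip_width: 0.65
grasp_force: 0.6
clock: 13.55
position: [0.5662, -0.0473, 0.081]
ee_rot: [0.049, 0.999, -0.0, 0.0]
ft_force: [0.6, -0.4, 0.6]
grip_width: 0.65
grasp_force: 0.0
t 13.6 p [566.  -47.3  81. ] rack [-134.9    0.5] toolx in rack deg 180.04 tool z [ 0.001 -0.    -1.   ] F [-0.1  0.7 -0.3] w 0.65 j [-0.36  0.47  0.44  1.85 -0.25  0.88  1.67]
slide cm [-7.22  0.04  0.  ]
[581.6, -80.9, 170.3, 191.6, -1.7] [-116.   -31.4] 4.0
```

View pics/t6.png

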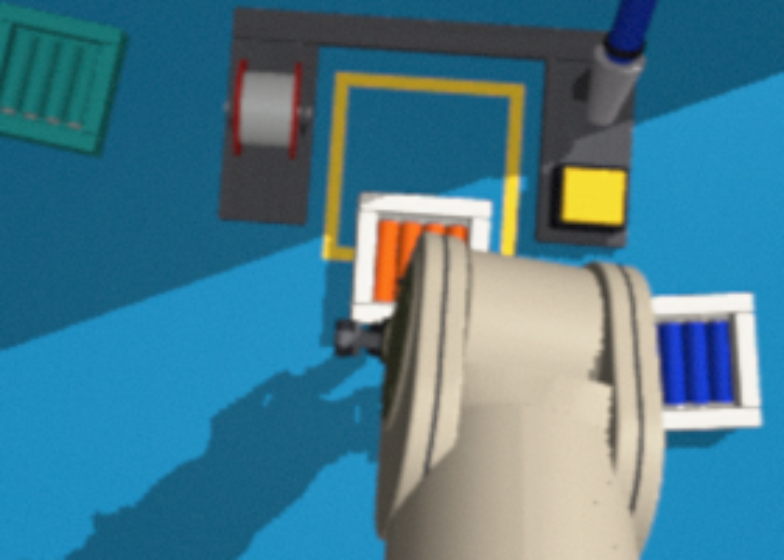

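The tray is entering the square straight, with its front edge at about row 200 in the crop, clear of both arms. I push 4 cm more, then check the arm's clearance to the iron in one composite picture.

```bash
python3 -m jog '[{"grip":-0.3,"slide":[-0.6,0,0],"yaw":0},{"grip":-0.3,"slide":[-0.6,0,0],"yaw":0},{"grip":-0.3,"slide":[-0.6,0,0],"yaw":0},{"grip":-0.3,"slide":[-0.6,0,0],"yaw":0},{"grip":-0.3,"slide":[-0.6,0,0],"yaw":0},{"grip":-0.3,"slide":[-0.6,0,0],"yaw":0},{"grip":-0.3,"slide":[-0.4,0,0],"yaw":0},{"grip":-0.3,"slide":[0,0,0],"yaw":0}]'
python3 - <<'E'
from h import *
im=manip.camera('top');cv2.imwrite('pics/top7.png',im)
s=manip.camera('scene')
a=cv2.resize(im[110:260,280:480],(400,300));b=cv2.resize(s[40:290,120:453],(800,600))
b=cv2.resize(s[60:285,150:450],(800,600));b[:225,:300]=cv2.resize(im[110:260,280:480],(300,225))
cv2.imwrite('pics/c7.png',b)
to(-62.7,1,81)
# front edge rows of the tray along columns
h=cv2.cvtColor(im,cv2.COLOR_BGR2HSV);w=(h[:,:,1]<70)&(h[:,:,2]>90)
for c in range(345,400,6):
    vs=np.nonzero(w[150:200,c])[0]
    if len(vs):print(c,150+vs[0],rk(ray('top',[c,150+vs[0]-.5],.03)[0]*1000))
E
```

```text
clock: 14.4
position: [0.6061, -0.0513, 0.0809]
ee_rot: [0.049, 0.999, -0.0, 0.0]
ft_force: [0.3, -0.1, -1.1]
grip_width: 0.651
grasp_force: 0.0
t 14.5 p [605.6 -51.3  80.9] rack [-95.    0.5] toolx in rack deg 180.03 tool z [ 0. -0. -1.] F [ 0.1 -0.2 -0.7] w 0.65 j [-0.33  0.54  0.44  1.74 -0.28  0.92  1.69]
slide cm [-3.24  0.05 -0.01]
345 198 [-66.   55.4]
351 160 [16.8 48.1]
357 161 [15.6 35.1]
363 161 [16.4 22.2]
369 161 [17.3  9.4]
375 160 [20.4 -3.4]
381 161 [ 19.1 -16.3]
387 162 [ 17.8 -29.3]
393 163 [ 16.6 -42.2]
399 168 [  6.7 -55.7]
```

View pics/c7.png

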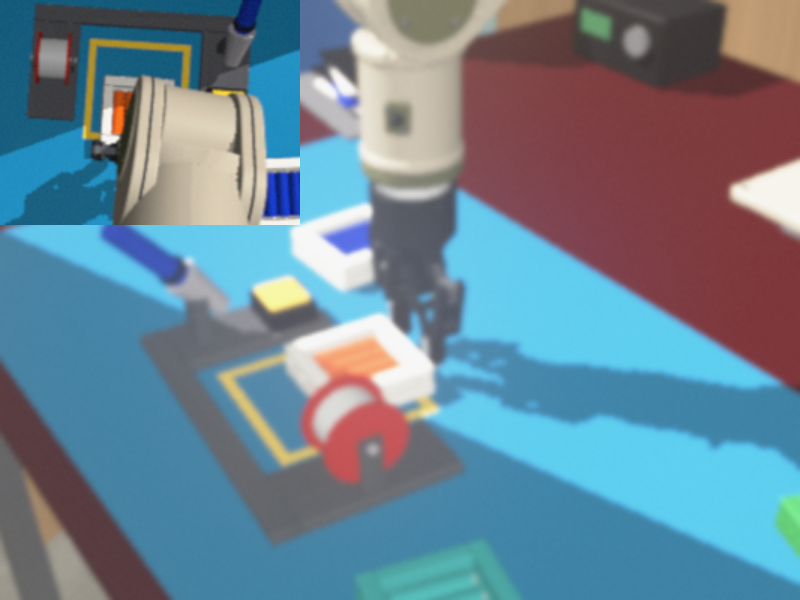

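The narrow gripper is well clear of spool and iron, and the wrist housing is high above them. The tray's front edge is at rack x≈17 and needs to reach 50, so I push 3.3 cm more, then back off and rise.

```bash
python3 -m jog '[{"grip":-0.3,"slide":[-0.6,0,0],"yaw":0},{"grip":-0.3,"slide":[-0.6,0,0],"yaw":0},{"grip":-0.3,"slide":[-0.6,0,0],"yaw":0},{"grip":-0.3,"slide":[-0.6,0,0],"yaw":0},{"grip":-0.3,"slide":[-0.5,0,0],"yaw":0},{"grip":-0.3,"slide":[-0.3,0,0],"yaw":0},{"grip":-0.3,"slide":[-0.1,0,0],"yaw":0},{"grip":-0.3,"slide":[0,0,0],"yaw":0}]'
python3 -m jog '[{"grip":-0.3,"slide":[0.5,0,0],"yaw":0},{"grip":-0.3,"slide":[2,0,0],"yaw":0},{"grip":-0.3,"slide":[3,0,0],"yaw":0},{"grip":-0.3,"slide":[4,0,0],"yaw":0},{"grip":-0.3,"slide":[4,0,-2],"yaw":0},{"grip":-0.3,"slide":[2.5,0,-4],"yaw":0},{"grip":-0.3,"slide":[0,0,-4],"yaw":0},{"grip":-0.3,"slide":[0,0,0],"yaw":0}]'
python3 - <<'E'
from h import *
im=manip.camera('top');cv2.imwrite('pics/t8.png',im)
st()
h=cv2.cvtColor(im,cv2.COLOR_BGR2HSV);w=(h[:,:,1]<80)&(h[:,:,2]>80);w=box(w,340,403,135,210)
r=rect_world('top',w,.03);print(r,rk(r),r[4]+5.7)
b=masks(im)['nonblue'];print('blue',rect_world('top',box(b,430,497,208,270),.03))
y=masks(im)['yellow'];print('sq',rect_world('top',box(y,325,410,130,212),0))
E
```

```text
clock: 15.3
position: [0.6385, -0.0545, 0.0809]
ee_rot: [0.049, 0.999, 0.0, 0.0]
ft_force: [-0.0, -0.4, 0.9]
grip_width: 0.65
grasp_force: 0.0
clock: 16.1
position: [0.4805, -0.0386, 0.1858]
ee_rot: [0.049, 0.999, 0.002, 0.004]
ft_force: [0.6, -0.4, -0.3]
grip_width: 0.645
grasp_force: 0.0
t 16.15 p [479.9 -38.4 183.5] rack [-221.4    0.8] toolx in rack deg 180.06 tool z [ 0.006  0.002 -1.   ] F [-0.2  0.1  0.8] w 0.65 j [-0.49  0.12  0.51  2.   -0.07  1.03  1.53]
[698.0, -59.5, 102.9, 102.8, -5.7] [-2.3  1.5] 0.0
blue [545.0, -248.3, 102.8, 109.6, 0.8]
sq [700.1, -61.2, 150.4, 149.9, -5.7]
```

```bash
python3 -c "
from workcell import manip
print(manip.hand_in())"
```

```text
the job is handed in; nothing more can be done
None
```

I pushed the orange tray into the yellow square and handed the job in at about 16 s: by the top camera it is within 3 mm of the square's centre and straight with it, the blue tray did not move, and I saw no contact with the rack.

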